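# Prove the clamp screw and latch it

### The arm

A 7-joint arm with a two-finger parallel gripper is mounted at the origin on the work surface. World frame = base frame: x ahead of the robot, y to its left, z up, the work surface at z = 0. Lengths are in m, angles in degrees, forces in N, time in s.
With the tool pointing down it reaches from about 0.425 to 0.875 m from the base axis. Payload 4.7 kg.
Tool frame: the origin (TCP) lies between the finger pads; the fingertips stand env.finger_overhang ahead of it and the grasp point (between the pads) lies 5 mm behind it (env.finger_overhang is the distance from the TCP to the fingertips, in m); z points along the fingers, y is the line along which they close (so a half turn about z gives the same grasp; the last joint's range is limited). The gripper opens to 87 mm and grips with 3 to 60 N. Pads are 19 mm wide; open, the fingers measure 117 mm over their backs; the gripper's body (75 mm by 190 mm) begins 51 mm behind the grasp point.
Start: joints at [66.068, 18.392, -4.016, 83.108, 1.295, 78.541, -3.26], TCP at [0.272, -0.59, 0.197] pointing down, gripper open.
Joint ranges: [-163.93, 163.93], [-17.29, 119.83], [-79.2, 71.16], [3.27, 140.29], [-89.18, 269.18], [5.43, 117.66], [-154.24, 154.24]. Speed limits (degrees/s): [147.25, 147.25, 180, 180, 180, 180, 180].

### API

Orientations are given as [roll, pitch, yaw] about the fixed x, y, z axes, in that order (R = Rz(yaw) Ry(pitch) Rx(roll)).
In Python, from cell import telemetry, eyes, env, models gives the robot as it stands. The module is installed in compiled form; this text tells all that it offers.
- The arm moves only by the tool drive_tool, never from a script. Its arguments are lists of equal length, an entry for each row: "angular": the turn, a rotation vector about the tool's x, y, z in rad, a list of three; "delta_pos": the shift along the tool's x, y, z in cm, a list of three; "gripper": the finger opening in cm, from 0 to 8.7. A call has 1 to 20 rows; each row shifts and turns the commanded pose from where the row before left it, along the tool's axes as they then stand; what a row does not reach is not made up. A row lasts 1/10 s, in which the tool goes at most 50 mm and 8.59 degrees, less where a joint would pass 70% of its speed; a pose out of reach is approached as far as the arm can. A call with a gripper value outside its range is refused whole. The fingers move at their own pace and stop on an object; "squeeze" is the grip in N (left out, the last holds). Time passes only in rows, so rows that do not move let the fingers close. It gives the time, the measured TCP pose, the force, the opening and the grip force at its end, in the units of the state.
- telemetry.get_obs(): the state, without advancing time (a new reading comes with each control period).
- eyes.read_camera(name): name is "scene" or "top"; returns a dict with "pixels" (420x560x3 uint8, red, green, blue), "mtx" (3x3 intrinsics, pixels), "origin" and "orientation" of the camera in the world. Camera axes: x right, y down, z forward; pixel columns grow to the right and rows downward; lengths in m; the calibration is good to about 2 mm. A picture is of the moment at which its call begins. There is no depth.
- env.sign_off(): hands the job in; it is judged then, once.
Trained networks look in a picture, given as the dict that the camera call returned (one of the last four; its "shot" number tells which), for a name from the list of things; names that differ only in an ending like _2 or _b are one class to them, and where a whole thing is asked for, a point or a joint stands for the part that bears it (a point fixed in the world has none). Each returns a list of dicts, best first, with "p" (0 to 1); they miss things now and then, are a little off and sometimes report something else, mostly with a low value. They report only what shows in the picture. A call takes as long as a camera call.
- models.search_frame(picture, target): "centre" ([column, row] in pixels, amid what is visible of it).
- models.cut_out(picture, target): "pixels" (420x560 bool, what is visible of it) and "centre" ([column, row] in pixels, amid what is visible of it).
The state is a dict: "time_s": time; "qpos": joint angles; "joint_velocities": joint speeds; "effort": joint torques, N m; "tool_pos": TCP position; "tool_rot": TCP orientation; "force": force on the tool from outside, world axes, zero at the start; "wrist_torque": the same for the moment, N m; "grip_width": finger opening in m; "grasp_force": force on a finger pad.
Only numpy, scipy, OpenCV 4.12 (cv2) and the standard library are available. Lean on these libraries where they do the work, as an engineer would, in place of code of your own. Each camera call takes 0.05 s, during which the arm holds its last target. There are 200 camera calls.

### The job

Tighten the clamp screw over the brass lattice panel: push the lever's ball clockwise (seen from above) until the screw is down on the panel and stops, then prove that it holds by pressing the ball on in the same direction with about 14 N and keeping that up for two seconds; never so hard (20 N at the ball) that the brass bush tears round in the wood. Then leave the lever where it stands, push the sliding latch fully home towards the screw, let go of everything, and leave the tools and wood around the jig where they are.

Things in the scene. Friction and masses are not known exactly. Their poses are not given: they have to be found in the camera images.
- press: Clamp jig, fixed to the bench: plywood board 340 x 220 x 18 mm carrying a brass lattice panel, with a light wooden bridge 326 x 80 mm along the jig's x axis over it. Origin under the board's centre at bench height, z up; the screw's vertical axis goes through the origin. The bridge's top is at 72 mm.
- screw: Upright steel clamp screw: toothed wheel 42 mm across, shank 24 mm in diameter up to z = 127 mm. Origin on its axis, 78 mm above the bench; x along the unbent lever, z up. From the start it turns clockwise (seen from above) some 0.55 to 0.9 rad, dragging (3 N at the ball), then is down and stops dead; where exactly differs each time. It stays where left.
- ball (a point): Centre of the black ball, 24 mm in diameter, on the lever, an 8 mm steel rod going out level from the screw: 90 mm from the screw's axis, 112 mm above the bench. Once the screw is down the lever is springy: the ball yields about 0.23 mm per newton of sideways push (2.2 mm at 10 N) and springs back when freed. x axis outward along the lever.
- bush_lug (a point): Top of the small lug on the brass bush (flanged ring 48 mm across, 6 mm thick, on the bridge around the screw), 35 mm from the screw's axis, 78 mm above the bench. Friction in the wood holds the bush: it stands still up to 1.8 N m (20 N at the ball) and tears round beyond that.
- latch_post (a point): Centre of the sliding latch's upright brass thumb post: 10 mm thick along the jig's x, 22 mm wide, from z = 78.5 to 104.5 mm, centre at 91.5 mm. Its flat slide (top 79.5 mm) runs between two low rails (tops 80 mm). At the start it is 110 mm from the screw's axis on the jig's -x side; it is pushed along the jig's +x, towards the screw.
- latch (a joint): Travel of the latch in m: 0 open (as at the start), 0.026 fully home against its stop. It drags with about 2.5 N and stays where it is left.
- nippers: Nippers with red grips, about 125 x 72 mm, 16 mm high, lying on the bench; origin under the middle. Leave alone.
- driver: Screwdriver with dark wooden handle, 190 mm long, lying on the bench; origin under the middle. Leave alone.
- offcut: Light wooden offcut 90 x 50 x 35 mm on the bench; origin at the centre of its underside. Leave alone.

How it is judged (in metres and radians):
On the way, in this order (a step that is already met when the one before it is completed fails the run):
1. the screw is down and holds under the proof load: the lever's ball stands bent at least 2.1 mm clockwise of the screw's x axis (about 9.5 N at the ball or more) for 1.5 s, without the screw turning (y of ball in the frame of screw below -0.0021 m and angular speed of screw below 0.15 rad/s), for 1.5 s.
2. the latch is home (0.023 m or more) (value of joint latch above 0.023 m), for 0.2 s.
At the end, for the whole second after the job is handed in: The lever is left tight, at rest and unloaded (ball at least 45 mm from where it began, bent less than 1.5 mm), the latch is at least 23 mm along its 26 mm travel, and the bush has not turned (lug within 1.5 mm of its start) (distance of ball from where it was at the start of the episode above 0.045 m and y of ball in the frame of screw above -0.0015 m and angular speed of screw below 0.1 rad/s and value of joint latch above 0.023 m and distance of bush_lug from where it was at the start of the episode below 0.0015 m); the robot touches nothing.
It fails at once if the bush tears round in the wood (its lug moves more than 1.5 mm) (distance of bush_lug from where it was at the start of the episode above 0.0015 m).
It fails at once if the nippers are moved by more than 20 mm (distance of nippers from where it was at the start of the episode above 0.02 m).
It fails at once if the screwdriver is moved by more than 20 mm (distance of driver from where it was at the start of the episode above 0.02 m).
It fails at once if the offcut is moved by more than 20 mm (distance of offcut from where it was at the start of the episode above 0.02 m).
It also fails if it takes over 72 s, if anything falls off the work surface, if the arm or the gripper's body presses on something with over 40 N, if the wrist force passes 120 N, or if a joint passes its speed limit or range.

## Working session

There is one attempt and no reset: what is moved stays moved. The work goes in short steps, Python scripts to look and compute and a tool call to move; the robot and the scene stay as the last step left them, time stands still between calls to the robot, and variables do not carry over. Pictures are saved under pics/ and viewed, at most 10 in all, crops included, and the job is handed in when it is done.

Besides the shell and the picture viewer there is one more tool, called after "Call:" by a JSON object that holds its "op" and its "data", one argument or row to a line. drive_tool: Moves the arm, as the interface text tells. Its arguments: {"type":"object","properties":{"angular":{"type":"array","items":{"type":"array","items":{"type":"number"}}},"delta_pos":{"type":"array","items":{"type":"array","items":{"type":"number"}}},"gripper":{"type":"array","items":{"type":"number"}},"squeeze":{"type":"number"}},"required":["angular","delta_pos","gripper"]}

```bash
mkdir -p pics; cat > h.py <<'E'
import numpy as np, cv2
from scipy.spatial.transform import Rotation as R
from cell import telemetry, eyes, env, models
def cam(n): return eyes.read_camera(n)
def camR(p):
    o=np.array(p["orientation"],float)
    return o if o.shape==(3,3) else R.from_euler('xyz',o,degrees=True).as_matrix()
def ray(p,uv):
    d=camR(p)@np.linalg.inv(np.array(p["mtx"]))@np.array([uv[0],uv[1],1.0]); return np.array(p["origin"]),d/np.linalg.norm(d)
def atz(p,uv,z):
    o,d=ray(p,uv); return o+d*(z-o[2])/d[2]
def proj(p,X):
    c=np.array(p["mtx"])@(camR(p).T@(np.array(X)-np.array(p["origin"]))); return c[:2]/c[2]
def save(p,n): cv2.imwrite(n,p["pixels"][:,:,::-1])
E
python3 - <<'E'
from h import *
print(telemetry.get_obs(), env.finger_overhang)
Z=dict(ball=.112,bush_lug=.078,latch_post=.0915,screw=.1,press=.05,nippers=.008,driver=.012,offcut=.035)
for n in("scene","top"):
    p=cam(n); save(p,f"pics/{n}0.png"); print(n,p["origin"],p["orientation"],p["mtx"])
    for t,z in Z.items():
        r=models.search_frame(p,t)
        print(t,[(np.round(q["centre"],1),round(q["p"],2),np.round(atz(p,q["centre"],z),4)) for q in r[:2]])
E
```

```text
{'time_s': 0.0, 'qpos': array([66.06806663, 18.43844778, -4.0174631 , 83.17469139,  1.29470594,
       78.53921447, -3.26051596]), 'joint_velocities': array([ 0.01604648, -0.02020387,  0.00912958, -0.07501025,  0.05917031,
        0.06041852,  0.12368452]), 'effort': array([-8.66016489e-04, -4.91292465e+01, -4.04656129e-01, -3.12525666e+01,
       -6.40279963e-02,  4.37662541e-02,  1.93483384e-04]), 'tool_pos': array([ 0.27174946, -0.58981724,  0.19587058]), 'tool_rot': array([-1.79892879e+02,  4.77395083e-03,  2.47429411e+01]), 'force': array([-0.35626602,  0.07859894, -0.11849741]), 'wrist_torque': array([-0.00719437,  0.00769252, -0.02386958]), 'grasp_force': 0.0, 'grip_width': 0.0871938975348525} 0.014
scene [ 1.043939   -0.45562735  1.03515321] [-144.23591654   -0.37490201   49.54156333] [[395.70917764   0.         276.72824013]
 [  0.         395.70917764 205.36714616]
 [  0.           0.           1.        ]]
ball [(array([324.2, 205.8]), 0.42, array([0.6312, 0.0837, 0.112 ])), (array([141.1, 272.4]), 0.26, array([ 0.4789, -0.4214,  0.112 ]))]
bush_lug [(array([301.2, 208. ])
[... 774 characters left out ...]
g [(array([258.3, 187.9]), 0.81, array([0.5894, 0.0309, 0.078 ]))]
latch_post [(array([256.8, 221.5]), 0.49, array([0.4926, 0.0342, 0.0915]))]
screw [(array([258.5, 190.6]), 0.71, array([0.5771, 0.0299, 0.1   ])), (array([415.3, 250.9]), 0.3, array([ 0.413 , -0.3943,  0.1   ]))]
press [(array([261.5, 196.4]), 0.94, array([0.5705, 0.0221, 0.05  ])), (array([259.3, 218.1]), 0.18, array([0.5078, 0.028 , 0.05  ]))]
nippers [(array([131.5, 231.3]), 0.91, array([0.4734, 0.4005, 0.008 ]))]
driver [(array([417.2, 252. ]), 0.7, array([ 0.4153, -0.4307,  0.012 ]))]
offcut [(array([405.4, 170.4]), 0.92, array([ 0.6529, -0.4002,  0.035 ])), (array([132.1, 233.4]), 0.73, array([0.4646, 0.39  , 0.035 ]))]
```

```bash
python3 - <<'E'
import cv2
a=cv2.imread('pics/scene0.png')[130:290,200:400]; b=cv2.imread('pics/top0.png')[110:270,170:370]
cv2.imwrite('pics/c0.png',cv2.resize(cv2.vconcat([cv2.resize(a,(750,600))]),None,fx=1,fy=1))
cv2.imwrite('pics/c1.png',cv2.resize(b,(750,600),interpolation=cv2.INTER_CUBIC))
E
```

```text
(no output)
```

View pics/c0.png

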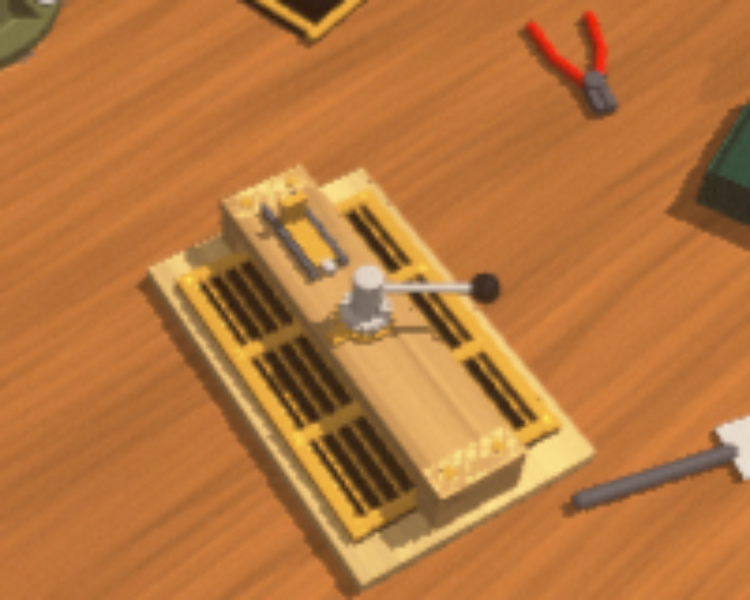

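View pics/c1.png

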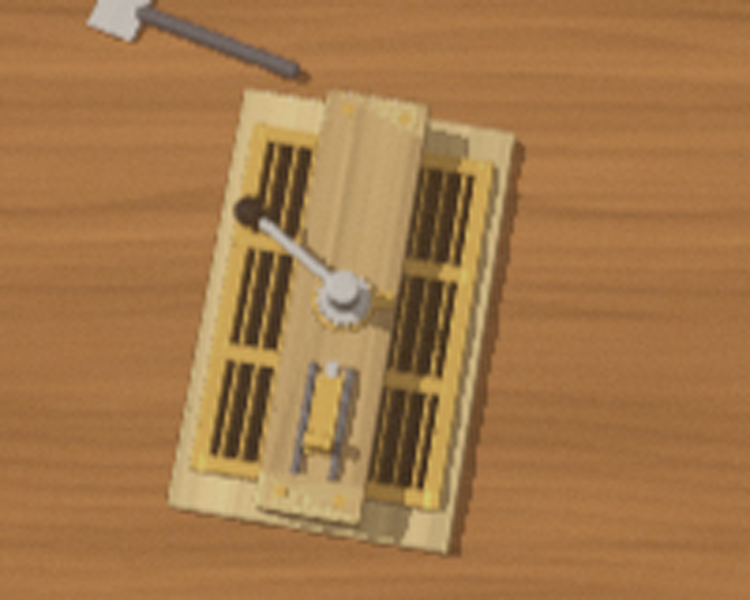

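The crops show the lever pointing up-left in the top view, with the ball at about (236,166) in top and (329,207) in scene. The screw top is at about (262,186) in top and (298,203) in scene. The latch is on the near end of the bridge, so jig +x is roughly world +x, and clockwise takes the ball towards world +x.

```bash
python3 - <<'E'
from h import *
s=cam("scene");t=cam("top")
def tri(a,b):
    A=[];B=[]
    for p,u in((s,a),(t,b)):
        o,d=ray(p,u);M=np.eye(3)-np.outer(d,d);A.append(M);B.append(M@o)
    return np.linalg.lstsq(np.vstack(A),np.hstack(B),rcond=None)[0]
g=lambda a,x,y:(a[0]+x/3.75-.4,a[1]+y/3.75-.4)
S=lambda x,y:g((200,130),x,y); T=lambda x,y:g((170,110),x,y)
# dark blob ball centre
for p,c in((s,S(485,288)),(t,T(249,211))):
    x0,y0=int(c[0])-6,int(c[1])-6; im=p["pixels"][y0:y0+14,x0:x0+14].astype(int)
    m=(im.max(2)<75)&(im.max(2)-im.min(2)<30); ys,xs=np.nonzero(m); print(c,"blob",xs.mean()+x0,ys.mean()+y0,m.sum(), atz(p,(xs.mean()+x0,ys.mean()+y0),.112))
print("ball",tri(S(485,288),T(249,211)),atz(s,S(485,288),.112),atz(t,T(249,211),.112))
print("screwtop",tri(S(369,270),T(344,285)),atz(s,S(369,270),.127),atz(t,T(344,285),.127))
for n in ("latch_post","press","screw","bush_lug"):
    a=models.cut_out(s,n)[0];b=models.cut_out(t,n)[0]; print(n,tri(a["centre"],b["centre"]),a["pixels"].sum(),b["pixels"].sum())
# bridge top edges (top view)
for q in((329,93),(427,105),(258,507),(359,522)): print("bridge",atz(t,T(*q),.072))
for q in((222,200),(303,167),(430,485),(523,450)): print("bridge s",atz(s,S(*q),.072))
for q in((246,90),(517,130),(170,505),(455,553)): print("board",atz(t,T(*q),.018))
for q in((150,270),(365,170),(593,452),(362,587)): print("board s",atz(s,S(*q),.018))
print("post top t",atz(t,T(322,440),.1045),"s",atz(s,S(293,198),.1045))
E
```

```text
(328.9333333333334, 206.4) blob 330.5 204.875 8 [0.6405626  0.09991847 0.112     ]
(236.0, 165.86666666666665) blob nan nan 0 [nan nan nan]
ball [0.6427376  0.09143694 0.11450868] [0.64148952 0.09264154 0.112     ] [0.64360313 0.09186756 0.112     ]
screwtop [0.5837169  0.02243323 0.13669323] [0.57912936 0.02824048 0.127     ] [0.58537101 0.02194104 0.127     ]
latch_post [0.48908642 0.03508118 0.09474176] 114 168
press [ 0.58460862  0.02803277 -0.01486418] 7256 8506
screw [0.58887217 0.03398544 0.09418739] 359 301
bush_lug [0.58590354 0.02588459 0.08751965] 304 427
bridge [0.74766713 0.03480596 0.072     ]
bridge [ 0.73854739 -0.04036296  0.072     ]
bridge [0.43023767 0.08483729 0.072     ]
bridge [0.41943236 0.01054098 0.072     ]
bridge s [0.41824145 0.01260402 0.072     ]
bridge s [0.43455243 0.08770654 0.072     ]
bridge s [ 0.72381197 -0.03938984  0.072     ]
bridge s [0.7472699  0.03338708 0.072     ]
board [0.76836389 0.10247625 0.018     ]
board [ 0.73634731 -0.11470459  0.018     ]
board [0.43560413 0.15585744 0.018     ]
board [ 0.39943651 -0.06314642  0.018     ]
board s [ 0.40318185 -0.05595902  0.018     ]
board s [0.43880766 0.15828929 0.018     ]
board s [0.76731211 0.10136865 0.018     ]
board s [ 0.73464508 -0.11264288  0.018     ]
post top t [0.47615276 0.03740348 0.1045    ] s [0.47466215 0.04186667 0.1045    ]<stdin>:13: RuntimeWarning: Mean of empty slice.
  ret = ret.dtype.type(ret / rcount)
```

Call:
{"op": "drive_tool", "data": {
  "angular": [
    [0,0,0],
    [0,0,0],
    [0,0,0],
    [0,0,0],
    [0,0,0],
    [0,0,0],
    [0,0,0],
    [0,0,0],
    [0,0,0],
    [0,0,0],
    [0,0,0],
    [0,0,0],
    [0,0,0],
    [0,0,0],
    [0,0,0],
    [0,0,0],
    [0,0,0],
    [0,0,0],
    [0,0,0],
    [0,0,0]
  ],
  "delta_pos": [
    [3.0,-2.5,0],
    [3.0,-2.5,0],
    [3.0,-2.5,0],
    [3.0,-2.5,0],
    [3.0,-2.5,0],
    [3.0,-2.5,0],
    [3.0,-2.5,0],
    [3.0,-2.5,0],
    [3.0,-2.5,0],
    [3.0,-2.5,0],
    [3.0,-2.5,0],
    [3.0,-2.5,0],
    [3.0,-2.5,0],
    [3.0,-2.5,0],
    [3.0,-2.5,0],
    [3.0,-2.5,0],
    [3.0,-2.5,0],
    [3.0,-2.5,0],
    [3.0,-2.5,0],
    [3.0,-2.5,0]
  ],
  "gripper": [0,0,0,0,0,0,0,0,0,0,0,0,0,0,0,0,0,0,0,0],
  "squeeze": 20
}}

```text
time_s: 3.4
tool_pos: [0.6084, 0.116, 0.1971]
tool_rot: [180.0, -0.0, 24.7]
force: [0.4, -0.2, 0.6]
grip_width: 0.0002
grasp_force: 0.0
```

Call:
{"op": "drive_tool", "data": {
  "angular": [
    [0,0,-0.11],
    [0,0,-0.11],
    [0,0,-0.11],
    [0,0,-0.11],
    [0,0,0],
    [0,0,0]
  ],
  "delta_pos": [
    [0,0,0],
    [0,0,0],
    [0,0,0],
    [0,0,0],
    [0,0,0],
    [0,0,0]
  ],
  "gripper": [0,0,0,0,0,0]
}}

```text
time_s: 4.0
tool_pos: [0.6077, 0.1147, 0.1969]
tool_rot: [180.0, 0.0, 49.8]
force: [0.3, -0.3, -0.6]
grip_width: 0.0004
grasp_force: 0.0
```

Call:
{"op": "drive_tool", "data": {
  "angular": [
    [0,0,0],
    [0,0,0],
    [0,0,0],
    [0,0,0],
    [0,0,0],
    [0,0,0]
  ],
  "delta_pos": [
    [0.5,0,2.0],
    [0,0,3.0],
    [0,0,2.5],
    [0,0,1.5],
    [0,0,0],
    [0,0,0]
  ],
  "gripper": [0,0,0,0,0,0]
}}

```text
time_s: 4.6
tool_pos: [0.6114, 0.1188, 0.1077]
tool_rot: [180.0, -0.0, 49.9]
force: [0.2, 0.7, 0.2]
grip_width: 0.0002
grasp_force: 0.0
```

```bash
python3 - <<'E'
from h import *
o=telemetry.get_obs(); print(o["tool_pos"],o["force"])
ims=[]
for n in("scene","top"):
    p=cam(n); c=proj(p,[.62,.08,.11]).astype(int); im=p["pixels"][c[1]-35:c[1]+35,c[0]-35:c[0]+35,::-1]; ims.append(cv2.resize(im,(390,390),interpolation=cv2.INTER_CUBIC)); print(n,c-35)
cv2.imwrite("pics/c2.png",cv2.hconcat(ims))
E
```

```text
[0.61137608 0.11881541 0.10767129] [0.16721736 0.65795608 0.15815552]
scene [285 169]
top [205 139]
```

View pics/c2.png

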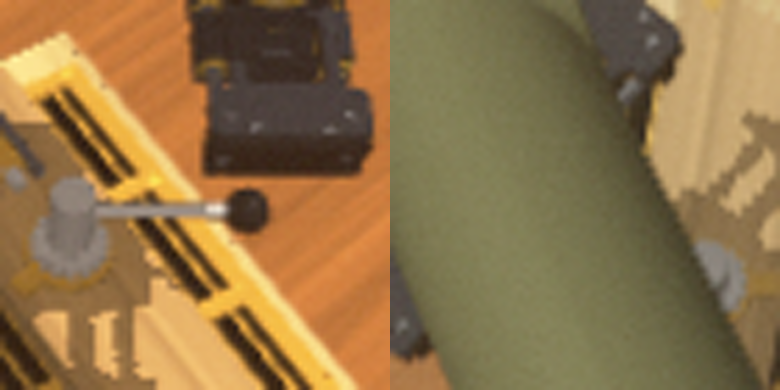

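The scene crop shows the closed fingers standing just behind the ball, on its counter-clockwise side. The arm hides most of the jig in the top view. Next I'll move into contact.

Call:
{"op": "drive_tool", "data": {
  "angular": [
    [0,0,0],
    [0,0,0],
    [0,0,0],
    [0,0,0.03],
    [0,0,0.03],
    [0,0,0.03],
    [0,0,0.03]
  ],
  "delta_pos": [
    [0,0.5,0],
    [0,0.5,0],
    [0,0.3,0],
    [0.08,0.27,0],
    [0.08,0.27,0],
    [0.08,0.27,0],
    [0.08,0.27,0]
  ],
  "gripper": [0,0,0,0,0,0,0]
}}

```text
time_s: 5.4
tool_pos: [0.6311, 0.1054, 0.1069]
tool_rot: [-180.0, 0.0, 42.9]
force: [-0.1, 0.5, 0.3]
grip_width: 0.0005
grasp_force: 0.0
```

```bash
cat >> h.py <<'E'
C=np.array([.585,.0222])
def state():
    o=telemetry.get_obs(); P=o["tool_pos"]; yaw=np.radians(o["tool_rot"][2]); x=np.array([np.cos(yaw),np.sin(yaw)]); y=np.array([np.sin(yaw),-np.cos(yaw)])
    v=P[:2]-C; f=o["force"][:2]
    print("t",o["time_s"],"P",np.round(P,4),"yaw",round(np.degrees(yaw),1),"v tool mm",np.round([v@x*1e3,v@y*1e3],1),"F tool",np.round([f@x,f@y,o["force"][2]],1),"q7",round(o["qpos"][6],0))
E
python3 - <<'E'
from h import *
state(); p=cam("scene"); save(p,"pics/s3.png")
c=(328,190);im=p["pixels"][155:225,280:370,::-1]; cv2.imwrite("pics/c3.png",cv2.resize(im,(540,420),interpolation=cv2.INTER_CUBIC)); state()
E
```

```text
t 5.4 P [0.6311 0.1054 0.1069] yaw 42.9 v tool mm [ 90.4 -29.5] F tool [ 0.2 -0.4  0.3] q7 -70.0
t 5.45 P [0.6315 0.1049 0.1069] yaw 42.8 v tool mm [ 90.4 -29. ] F tool [0.2 0.5 0.8] q7 -70.0
```

View pics/c3.png

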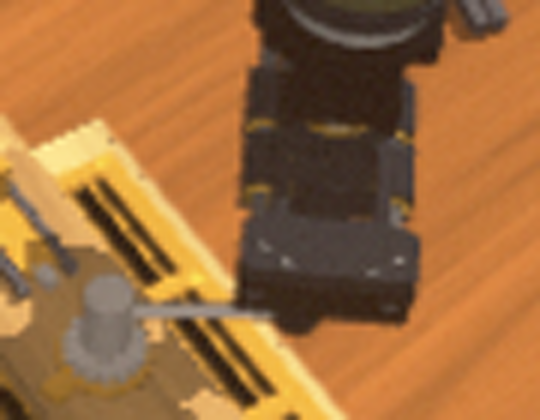

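```bash
python3 - <<'E'
from h import *
p=cam("scene")
for a in(50.4,47,43,39):
    u=np.array([np.cos(np.radians(a)),np.sin(np.radians(a))]); print(a,proj(p,[*(C+.09*u),.112]),proj(p,[*(C+.05*u),.112]))
state()
E
```

```text
50.4 [328.87873442 206.79025312] [314.96581015 206.90712668]
47 [328.99501278 208.30742638] [315.00908338 207.74956646]
43 [328.9902332  210.09697534] [314.9812863 208.7406028]
39 [328.83102911 211.8831793 ] [314.8681094  209.72693932]
t 5.5 P [0.6313 0.105  0.1069] yaw 43.0 v tool mm [ 90.3 -29. ] F tool [ 0.3  0.3 -0.6] q7 -70.0
```

Call:
{"op": "drive_tool", "data": {
  "angular": [
    [0,0,0.03],
    [0,0,0.03],
    [0,0,0.03],
    [0,0,0.03]
  ],
  "delta_pos": [
    [0.08,0.27,0],
    [0.08,0.27,0],
    [0.08,0.27,0],
    [0.08,0.27,0]
  ],
  "gripper": [0,0,0,0]
}}

```text
time_s: 5.9
tool_pos: [0.6406, 0.099, 0.1069]
tool_rot: [180.0, 0.0, 36.0]
force: [-0.6, -0.6, -0.0]
grip_width: 0.0005
grasp_force: 0.0
```

```bash
python3 - <<'E'
from h import *
state(); p=cam("scene"); save(p,"pics/s4.png")
im=p["pixels"][155:225,280:370,::-1]; cv2.imwrite("pics/c4.png",cv2.resize(im,(540,420),interpolation=cv2.INTER_CUBIC)); state()
E
```

```text
t 5.9 P [0.6406 0.099  0.1069] yaw 36.0 v tool mm [ 90.2 -29.4] F tool [-0.8  0.2 -0. ] q7 -76.0
t 5.95 P [0.641  0.0985 0.1069] yaw 36.0 v tool mm [ 90.1 -28.9] F tool [ 0.6  0.4 -0.3] q7 -76.0
```

View pics/c4.png

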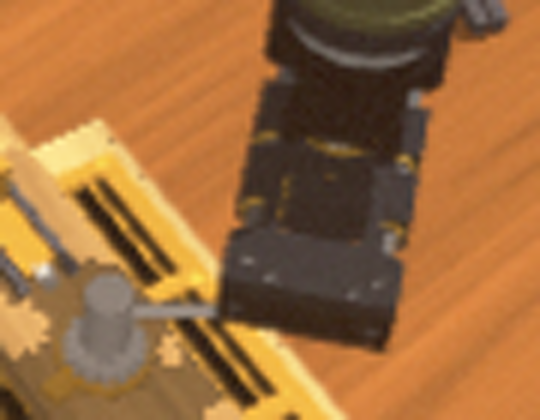

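```bash
python3 - <<'E'
from h import *
p=cam("scene"); o=telemetry.get_obs(); P=o["tool_pos"]; Rm=R.from_euler('xyz',o["tool_rot"],degrees=True).as_matrix(); print(o["tool_rot"])
f=lambda x,y,z:np.round((proj(p,P+Rm@np.array([x,y,z])/1e3)-[280,155])*6)
for q in((0,0,14),(9.5,15,14),(-9.5,15,14),(0,15,-46),(37.5,95,-46),(-37.5,95,-46),(37.5,20,-46),(-37.5,20,-46),(95,37.5,-46),(-95,37.5,-46)): print(q,f(*q))
state()
t=cam("top"); cv2.imwrite("pics/t5.png",cv2.resize(np.hstack([p["pixels"][130:270,240:440,::-1],t["pixels"][110:250,170:370,::-1]]),(800,280),interpolation=cv2.INTER_CUBIC))
E
```

```text
[1.79981447e+02 1.77188969e-03 3.60951629e+01]
(0, 0, 14) [297. 324.]
(9.5, 15, 14) [312. 352.]
(-9.5, 15, 14) [273. 345.]
(0, 15, -46) [307. 275.]
(37.5, 95, -46) [363. 433.]
(-37.5, 95, -46) [196. 399.]
(37.5, 20, -46) [386. 299.]
(-37.5, 20, -46) [225. 268.]
(95, 37.5, -46) [507. 354.]
(-95, 37.5, -46) [ 96. 274.]
t 6.0 P [0.6408 0.0987 0.1069] yaw 36.1 v tool mm [ 90.1 -28.9] F tool [-0.  -0.5  0.5] q7 -76.0
```

View pics/t5.png

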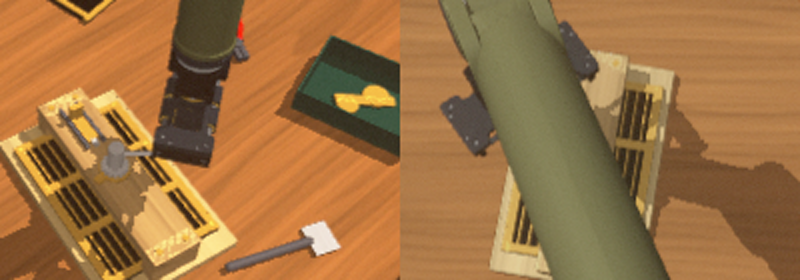

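```bash
python3 - <<'E'
from h import *
p=cam("scene"); save(p,"pics/s5.png")
for n in("scene0","s3","s4","s5"):
    im=cv2.imread(f"pics/{n}.png").astype(int); r=[]
    for c in range(303,335):
        col=im[198:222,c]; m=(col.max(1)-col.min(1)<30)&(col.max(1)>105); ys=np.nonzero(m)[0]+198
        r.append((c,round(ys.mean(),1),len(ys)) if len(ys) else None)
    print(n,[q for q in r if q])
for a in(50,46,42,38):
    u=np.array([np.cos(np.radians(a)),np.sin(np.radians(a))]); print(a,[np.round(proj(p,[*(C+k*u),.112]),1) for k in(.025,.04,.05)])
cv2.imwrite("pics/c6.png",cv2.resize(p["pixels"][185:230,295:365,::-1],(770,495),interpolation=cv2.INTER_NEAREST))
E
```

```text
scene0 [(303, np.float64(214.0), 3), (310, np.float64(207.0), 1), (311, np.float64(207.0), 1), (314, np.float64(207.0), 1), (315, np.float64(207.0), 1), (325, np.float64(206.5), 2)]
s3 [(303, np.float64(211.6), 7), (304, np.float64(206.0), 1), (305, np.float64(206.0), 1), (306, np.float64(206.0), 1), (307, np.float64(206.0), 1), (308, np.float64(206.0), 1), (309, np.float64(206.5), 2), (310, np.float64(206.5), 2), (311, np.float64(206.5), 2), (312, np.float64(206.0), 1), (313, np.float64(206.0), 1), (314, np.float64(206.0), 1), (315, np.float64(206.5), 2), (316, np.float64(206.0), 1), (317, np.float64(206.0), 1), (318, np.float64(206.0), 1), (327, np.float64(198.0), 1)]
s4 [(303, np.float64(211.0), 8), (304, np.float64(206.5), 2), (305, np.float64(206.5), 2), (306, np.float64(206.5), 2), (307, np.float64(206.0), 1), (308, np.float64(206.0), 1), (309, np.float64(206.5), 2), (310, np.float64(206.5), 2), (311, np.float64(206.5), 2), (312, np.float64(206.0), 1), (313, np.float64(206.0), 1), (314, np.float64(206.0), 1), (315, np.float64(206.5), 2), (321, np.float64(198.0), 1), (324, np.float64(201.0), 1)]
s5 [(303, np.float64(211.0), 8), (304, np.float64(206.5), 2), (305, np.float64(206.5), 2), (306, np.float64(206.5), 2), (307, np.float64(206.0), 1), (308, np.float64(206.0), 1), (309, np.float64(206.5), 2), (310, np.float64(206.5), 2), (311, np.float64(206.5), 2), (312, np.float64(206.0), 1), (313, np.float64(206.0), 1), (314, np.float64(206.0), 1), (315, np.float64(206.5), 2), (321, np.float64(198.0), 1), (324, np.float64(201.0), 1), (325, np.float64(201.0), 1)]
50 [array([306.3, 207. ]), array([311.5, 207. ]), array([315., 207.])]
46 [array([306.3, 207.5]), array([311.5, 207.8]), array([315., 208.])]
42 [array([306.2, 208. ]), array([311.5, 208.6]), array([315., 209.])]
38 [array([306.2, 208.5]), array([311.4, 209.4]), array([314.8, 210. ])]
```

View pics/c6.png

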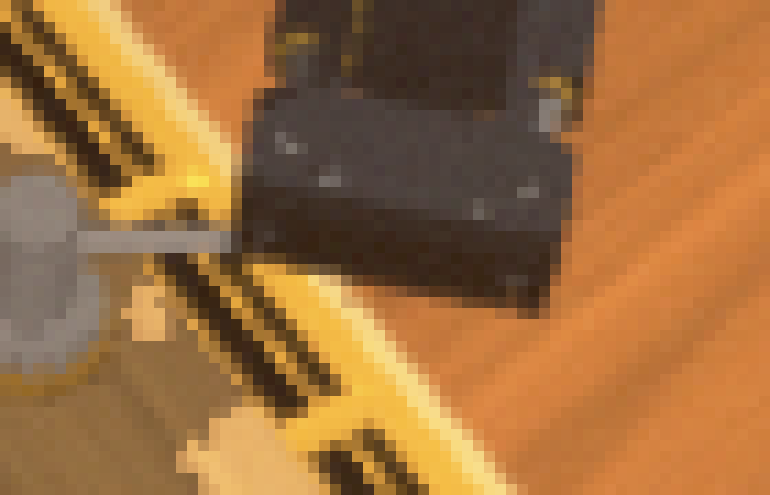

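```bash
python3 - <<'E'
from h import *
p=cam("scene")
for n,P,yaw,edge in(("c2",[.6114,.1188,.1077],49.9,[(285+205/5.57,169+172/5.57),(285+360/5.57,169+170/5.57)]),("c4",[.6408,.0987,.1069],36.1,[(316.8,207.7),(344.5,213.6)])):
    Rm=R.from_euler('xyz',[180,0,yaw],degrees=True).as_matrix(); f=lambda x,y,z:proj(p,np.array(P)+Rm@np.array([x,y,z])/1e3)
    print(n,"edge",np.round(edge,1))
    for q in((0,0,14),(9.5,15,14),(-9.5,15,14),(0,5,14)): print("  ",q,np.round(f(*q),1))
    for yy in(35,45,55,65,75,85,95):
        # best z for mid edge
        mid=np.mean(edge,0); zs=np.arange(-160,0,2); e=[np.linalg.norm(f(0,yy,z)-mid) for z in zs]; k=np.argmin(e); w=np.linalg.norm(np.subtract(*edge)); wp=np.linalg.norm(f(37.5,yy,zs[k])-f(-37.5,yy,zs[k]))
        print("   y",yy,"z",zs[k],"err",round(min(e),1),"w",round(w,1),round(wp,1))
E
```

```text
c2 edge [[321.8 199.9]
 [349.6 199.5]]
   (0, 0, 14) [327.3 199.1]
   (9.5, 15, 14) [331.  203.2]
   (-9.5, 15, 14) [324.5 203.2]
   (0, 5, 14) [327.5 200.4]
   y 35 z -36 err 5.6 w 27.8 26.6
   y 45 z -48 err 4.7 w 27.8 27.0
   y 55 z -60 err 3.8 w 27.8 27.4
   y 65 z -74 err 2.9 w 27.8 27.8
   y 75 z -86 err 2.0 w 27.8 28.2
   y 85 z -98 err 1.0 w 27.8 28.7
   y 95 z -110 err 0.2 w 27.8 29.1
c4 edge [[316.8 207.7]
 [344.5 213.6]]
   (0, 0, 14) [329.5 209. ]
   (9.5, 15, 14) [331.9 213.7]
   (-9.5, 15, 14) [325.4 212.4]
   (0, 5, 14) [329.2 210.3]
   y 35 z -28 err 1.4 w 28.3 27.2
   y 45 z -42 err 1.4 w 28.3 27.6
   y 55 z -56 err 1.4 w 28.3 28.1
   y 65 z -68 err 1.4 w 28.3 28.5
   y 75 z -82 err 1.4 w 28.3 28.9
   y 85 z -96 err 1.4 w 28.3 29.4
   y 95 z -110 err 1.4 w 28.3 29.9
```

The lever has not moved (it still lies on pixel row 206–207), yet the state puts the fingertips right at the ball. The wide gripper end also hides the fingers in the scene view. I'll back off, rise and turn so that the camera sees the fingers.

Call:
{"op": "drive_tool", "data": {
  "angular": [
    [0,0,0],
    [0,0,0],
    [0,0,0],
    [0,0,-0.14],
    [0,0,-0.14],
    [0,0,-0.14],
    [0,0,-0.14],
    [0,0,-0.14],
    [0,0,-0.14],
    [0,0,-0.14],
    [0,0,-0.14],
    [0,0,-0.14],
    [0,0,-0.14],
    [0,0,0],
    [0,0,0]
  ],
  "delta_pos": [
    [0,-1.5,-2.0],
    [0,-1.5,-3.0],
    [0,0,-2.0],
    [0,0,0],
    [0,0,0],
    [0,0,0],
    [0,0,0],
    [0,0,0],
    [0,0,0],
    [0,0,0],
    [0,0,0],
    [0,0,0],
    [0,0,0],
    [0,0,0],
    [0,0,0]
  ],
  "gripper": [0,0,0,0,0,0,0,0,0,0,0,0,0,0,0]
}}

```text
time_s: 7.65
tool_pos: [0.6225, 0.1244, 0.1781]
tool_rot: [179.9, 0.0, 116.3]
force: [-0.3, 0.6, -0.1]
grip_width: 0.0006
grasp_force: 0.0
```

```bash
python3 - <<'E'
from h import *
state(); p=cam("scene"); o=telemetry.get_obs(); P=o["tool_pos"]
x0,y0=265,130
Rm=R.from_euler('xyz',o["tool_rot"],degrees=True).as_matrix()
f=lambda *q:np.round((proj(p,P+Rm@np.array(q)/1e3)-[x0,y0])*6)
for q in((0,0,14),(0,0,0),(0,0,-46),(0,95,-46),(0,-95,-46),(0,0,-110)): print(q,f(*q))
cv2.imwrite("pics/c7.png",cv2.resize(p["pixels"][y0:y0+100,x0:x0+120,::-1],(720,600),interpolation=cv2.INTER_CUBIC))
E
```

```text
t 7.65 P [0.6225 0.1244 0.1781] yaw 116.3 v tool mm [75.  78.8] F tool [ 0.7 -0.  -0.1] q7 -1.0
(0, 0, 14) [415. 334.]
(0, 0, 0) [419. 315.]
(0, 0, -46) [432. 251.]
(0, 95, -46) [637. 316.]
(0, -95, -46) [234. 187.]
(0, 0, -110) [451. 153.]
```

View pics/c7.png

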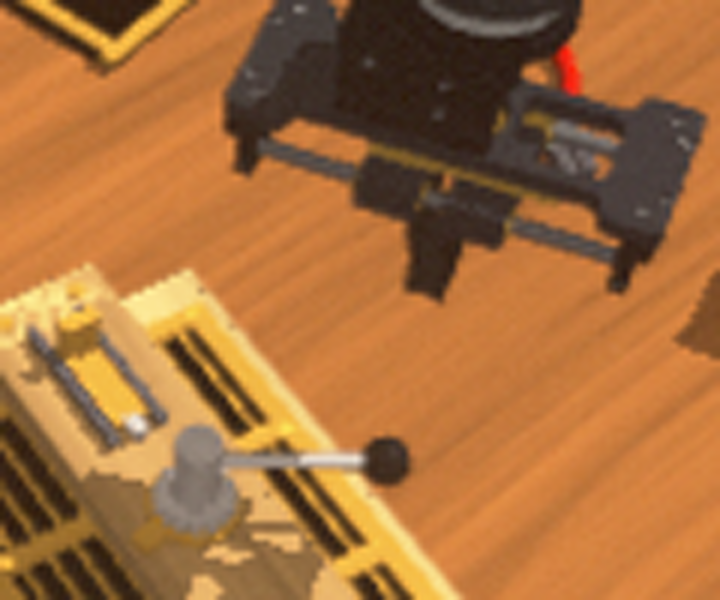

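The crop shows the closed fingers at about (427,295), while the state predicts the tip at (415,334). So the tips are about 25 mm higher or farther back than modelled, and the earlier sweep missed the ball, which is still at (387,460). I'll go back with the TCP at z = 90 mm, which works in either case.

Call:
{"op": "drive_tool", "data": {
  "angular": [
    [0,0,0.144],
    [0,0,0.144],
    [0,0,0.144],
    [0,0,0.144],
    [0,0,0.144],
    [0,0,0.144],
    [0,0,0.144],
    [0,0,0.144],
    [0,0,0],
    [0,0,0]
  ],
  "delta_pos": [
    [0,0,0],
    [0,0,0],
    [0,0,0],
    [0,0,0],
    [0,0,0],
    [0,0,0],
    [0,0,0],
    [0,0,0],
    [-1.3,-0.9,0],
    [0,0,0]
  ],
  "gripper": [0,0,0,0,0,0,0,0,0,0]
}}

```text
time_s: 8.7
tool_pos: [0.6063, 0.1194, 0.1775]
tool_rot: [180.0, 0.1, 50.3]
force: [0.5, -0.6, -0.1]
grip_width: 0.0008
grasp_force: 0.0
```

```bash
python3 - <<'E'
from h import *
state()
E
```

```text
t 8.7 P [0.6063 0.1194 0.1775] yaw 50.3 v tool mm [ 88.4 -45.6] F tool [-0.1  0.7 -0.1] q7 -63.0
```

Call:
{"op": "drive_tool", "data": {
  "angular": [
    [0,0,0],
    [0,0,0],
    [0,0,0],
    [0,0,0],
    [0,0,0],
    [0,0,0],
    [0,0,0],
    [0,0,0]
  ],
  "delta_pos": [
    [0.2,0,3.0],
    [0,0,3.0],
    [0,0,1.5],
    [0,0,0.7],
    [0,0,0.5],
    [0,0,0],
    [0,0.5,0],
    [0,0.5,0]
  ],
  "gripper": [0,0,0,0,0,0,0,0]
}}

```text
time_s: 9.5
tool_pos: [0.6176, 0.1143, 0.0911]
tool_rot: [179.9, -0.1, 50.4]
force: [0.5, -0.0, 0.1]
grip_width: 0.0003
grasp_force: 0.0
```

```bash
python3 - <<'E'
from h import *
state()
E
```

```text
t 9.5 P [0.6176 0.1143 0.0911] yaw 50.4 v tool mm [ 91.7 -33.6] F tool [0.3 0.4 0.1] q7 -64.0
```

Call:
{"op": "drive_tool", "data": {
  "angular": [
    [0,0,0],
    [0,0,0],
    [0,0,0],
    [0,0,0],
    [0,0,0]
  ],
  "delta_pos": [
    [0,0.2,0],
    [0,0.2,0],
    [0,0.2,0],
    [0,0.2,0],
    [0,0.2,0]
  ],
  "gripper": [0,0,0,0,0]
}}

```text
time_s: 10.0
tool_pos: [0.6242, 0.1079, 0.0899]
tool_rot: [180.0, 0.0, 50.4]
force: [-0.5, -0.0, -0.7]
grip_width: 0.0005
grasp_force: 0.0
```

```bash
python3 - <<'E'
from h import *
state()
E
```

```text
t 10.0 P [0.6242 0.1079 0.0899] yaw 50.4 v tool mm [ 91.  -24.4] F tool [-0.4 -0.4 -0.7] q7 -64.0
```

Call:
{"op": "drive_tool", "data": {
  "angular": [
    [0,0,0],
    [0,0,0],
    [0,0,0],
    [0,0,0],
    [0,0,0]
  ],
  "delta_pos": [
    [0,0.2,0],
    [0,0.2,0],
    [0,0.2,0],
    [0,0.2,0],
    [0,0.2,0]
  ],
  "gripper": [0,0,0,0,0]
}}

```text
time_s: 10.5
tool_pos: [0.6312, 0.1025, 0.0897]
tool_rot: [-179.9, 0.0, 50.5]
force: [-2.0, 3.5, -1.1]
grip_width: 0.0004
grasp_force: 1.4
```

```bash
python3 - <<'E'
from h import *
state()
E
```

```text
t 10.5 P [0.6312 0.1025 0.0897] yaw 50.5 v tool mm [ 91.3 -15.5] F tool [ 1.4 -3.8 -1.1] q7 -63.0
```

Call:
{"op": "drive_tool", "data": {
  "angular": [
    [0,0,0],
    [0,0,0],
    [0,0,0],
    [0,0,0],
    [0,0,0.03],
    [0,0,0.03],
    [0,0,0.03],
    [0,0,0.03]
  ],
  "delta_pos": [
    [0,-0.4,0],
    [0,0,0.3],
    [0,0,0.3],
    [0,0.4,0],
    [0.05,0.27,0],
    [0.05,0.27,0],
    [0.05,0.27,0],
    [0.05,0.27,0]
  ],
  "gripper": [0,0,0,0,0,0,0,0]
}}

```text
time_s: 11.3
tool_pos: [0.6408, 0.0955, 0.0835]
tool_rot: [-180.0, 0.1, 43.4]
force: [-2.7, 0.3, -1.2]
grip_width: 0.0004
grasp_force: 1.4
```

```bash
python3 - <<'E'
from h import *
state(); p=cam("scene"); im=p["pixels"].astype(int)
cols={c:[int(k) for k in np.nonzero((im[198:222,c].max(1)-im[198:222,c].min(1)<30)&(im[198:222,c].max(1)>105))[0]+198] for c in range(306,320,2)}
print(cols)
for a in(50,46,42,38): 
    u=np.array([np.cos(np.radians(a)),np.sin(np.radians(a))]); print(a,[np.round(proj(p,[*(C+k*u),.112]),1) for k in(.025,.04,.05)])
E
```

```text
t 11.3 P [0.6408 0.0955 0.0835] yaw 43.4 v tool mm [ 90.9 -14.9] F tool [-1.8 -2.1 -1.2] q7 -69.0
{306: [207, 208], 308: [207, 208], 310: [208, 209], 312: [208, 209], 314: [208, 209, 210], 316: [209], 318: [209, 210]}
50 [array([306.3, 207. ]), array([311.5, 207. ]), array([315., 207.])]
46 [array([306.3, 207.5]), array([311.5, 207.8]), array([315., 208.])]
42 [array([306.2, 208. ]), array([311.5, 208.6]), array([315., 209.])]
38 [array([306.2, 208.5]), array([311.4, 209.4]), array([314.8, 210. ])]
```

Call:
{"op": "drive_tool", "data": {
  "angular": [
    [0,0,0.03],
    [0,0,0.03],
    [0,0,0.03],
    [0,0,0.03],
    [0,0,0.03],
    [0,0,0.03],
    [0,0,0.03],
    [0,0,0.03],
    [0,0,0.03],
    [0,0,0.03]
  ],
  "delta_pos": [
    [0.04,0.27,0],
    [0.04,0.27,0],
    [0.04,0.27,0],
    [0.04,0.27,0],
    [0.04,0.27,0],
    [0.04,0.27,0],
    [0.04,0.27,0],
    [0.04,0.27,0],
    [0.04,0.27,0],
    [0.04,0.27,0]
  ],
  "gripper": [0,0,0,0,0,0,0,0,0,0]
}}

```text
time_s: 12.35
tool_pos: [0.6603, 0.0763, 0.084]
tool_rot: [-180.0, -0.0, 26.2]
force: [-2.7, 3.0, -1.5]
grip_width: 0.0003
grasp_force: 1.4
```

```bash
python3 - <<'E'
from h import *
state(); p=cam("scene"); im=p["pixels"].astype(int)
cols={c:[int(k) for k in np.nonzero((im[198:226,c].max(1)-im[198:226,c].min(1)<30)&(im[198:226,c].max(1)>105))[0]+198] for c in range(306,322,2)}
print(cols)
for a in(38,32,26,20): 
    u=np.array([np.cos(np.radians(a)),np.sin(np.radians(a))]); print(a,[np.round(proj(p,[*(C+k*u),.112]),1) for k in(.025,.04,.05)])
E
```

```text
t 12.35 P [0.6603 0.0763 0.084 ] yaw 26.2 v tool mm [ 91.5 -15.2] F tool [-1.1 -3.9 -1.5] q7 -83.0
{306: [209, 210], 308: [210, 211], 310: [], 312: [], 314: [], 316: [213], 318: [], 320: []}
38 [array([306.2, 208.5]), array([311.4, 209.4]), array([314.8, 210. ])]
32 [array([306. , 209.2]), array([311.1, 210.5]), array([314.5, 211.4])]
26 [array([305.7, 209.9]), array([310.6, 211.7]), array([313.9, 212.8])]
20 [array([305.3, 210.6]), array([310. , 212.8]), array([313.2, 214.2])]
```

Call:
{"op": "drive_tool", "data": {
  "angular": [
    [0,0,0.03],
    [0,0,0.03],
    [0,0,0.03],
    [0,0,0.011],
    [0,0,0.011]
  ],
  "delta_pos": [
    [0.04,0.27,0],
    [0.04,0.27,0],
    [0.04,0.27,0],
    [0.015,0.1,0],
    [0.015,0.1,0]
  ],
  "gripper": [0,0,0,0,0]
}}

```text
time_s: 12.9
tool_pos: [0.6658, 0.0677, 0.084]
tool_rot: [180.0, -0.0, 19.9]
force: [-1.4, 1.8, -0.6]
grip_width: 0.0008
grasp_force: 1.4
```

Call:
{"op": "drive_tool", "data": {
  "angular": [
    [0,0,0.011],
    [0,0,0.011],
    [0,0,0.011]
  ],
  "delta_pos": [
    [0.01,0.1,0],
    [0.01,0.1,0],
    [0.01,0.1,0]
  ],
  "gripper": [0,0,0]
}}

```text
time_s: 13.2
tool_pos: [0.6671, 0.0651, 0.084]
tool_rot: [-180.0, -0.0, 18.0]
force: [-1.8, 2.8, -0.3]
grip_width: 0.0005
grasp_force: 1.4
```

Call:
{"op": "drive_tool", "data": {
  "angular": [
    [0,0,0.011],
    [0,0,0.011],
    [0,0,0.011]
  ],
  "delta_pos": [
    [0.01,0.1,0],
    [0.01,0.1,0],
    [0.01,0.1,0]
  ],
  "gripper": [0,0,0]
}}

```text
time_s: 13.5
tool_pos: [0.6684, 0.0623, 0.0841]
tool_rot: [180.0, -0.0, 16.1]
force: [-2.1, 2.5, -0.2]
grip_width: 0.0004
grasp_force: 1.4
```

Call:
{"op": "drive_tool", "data": {
  "angular": [
    [0,0,0.011],
    [0,0,0.011],
    [0,0,0.011]
  ],
  "delta_pos": [
    [0.01,0.1,0],
    [0.01,0.1,0],
    [0.01,0.1,0]
  ],
  "gripper": [0,0,0]
}}

```text
time_s: 13.8
tool_pos: [0.6696, 0.0595, 0.0841]
tool_rot: [180.0, -0.0, 14.2]
force: [-0.3, 3.2, 0.1]
grip_width: 0.0003
grasp_force: 1.4
```

Call:
{"op": "drive_tool", "data": {
  "angular": [
    [0,0,0.011],
    [0,0,0.011],
    [0,0,0.011]
  ],
  "delta_pos": [
    [0.01,0.1,0],
    [0.01,0.1,0],
    [0.01,0.1,0]
  ],
  "gripper": [0,0,0]
}}

```text
time_s: 14.1
tool_pos: [0.6706, 0.0566, 0.0842]
tool_rot: [180.0, -0.1, 12.3]
force: [0.9, 3.6, -0.0]
grip_width: 0.0005
grasp_force: 1.4
```

Call:
{"op": "drive_tool", "data": {
  "angular": [
    [0,0,0.011],
    [0,0,0.011],
    [0,0,0.011]
  ],
  "delta_pos": [
    [0.015,0.1,0],
    [0.015,0.1,0],
    [0.015,0.1,0]
  ],
  "gripper": [0,0,0]
}}

```text
time_s: 14.4
tool_pos: [0.6716, 0.0537, 0.0841]
tool_rot: [180.0, -0.0, 10.4]
force: [1.4, 2.9, -0.3]
grip_width: 0.0004
grasp_force: 1.5
```

Call:
{"op": "drive_tool", "data": {
  "angular": [
    [0,0,0.011],
    [0,0,0.011],
    [0,0,0.011]
  ],
  "delta_pos": [
    [0.015,0.1,0],
    [0.015,0.1,0],
    [0.015,0.1,0]
  ],
  "gripper": [0,0,0]
}}

```text
time_s: 14.7
tool_pos: [0.6725, 0.0508, 0.0841]
tool_rot: [180.0, -0.0, 8.5]
force: [1.2, 2.9, 0.1]
grip_width: 0.0003
grasp_force: 1.5
```

Call:
{"op": "drive_tool", "data": {
  "angular": [
    [0,0,0.011],
    [0,0,0.011],
    [0,0,0.011]
  ],
  "delta_pos": [
    [0.015,0.1,0],
    [0.015,0.1,0],
    [0.015,0.1,0]
  ],
  "gripper": [0,0,0]
}}

```text
time_s: 15.0
tool_pos: [0.6732, 0.0478, 0.084]
tool_rot: [180.0, -0.0, 6.6]
force: [1.6, 2.6, 0.3]
grip_width: 0.0008
grasp_force: 1.5
```

Call:
{"op": "drive_tool", "data": {
  "angular": [
    [0,0,0.011],
    [0,0,0.011],
    [0,0,0.011]
  ],
  "delta_pos": [
    [0.015,0.1,0],
    [0.015,0.1,0],
    [0.015,0.1,0]
  ],
  "gripper": [0,0,0]
}}

```text
time_s: 15.3
tool_pos: [0.6739, 0.0448, 0.084]
tool_rot: [180.0, -0.0, 4.7]
force: [1.6, 2.3, 0.4]
grip_width: 0.0006
grasp_force: 1.5
```

Call:
{"op": "drive_tool", "data": {
  "angular": [
    [0,0,0.011],
    [0,0,0.011],
    [0,0,0.011]
  ],
  "delta_pos": [
    [0.015,0.1,0],
    [0.015,0.1,0],
    [0.015,0.1,0]
  ],
  "gripper": [0,0,0]
}}

```text
time_s: 15.6
tool_pos: [0.6744, 0.043, 0.084]
tool_rot: [-179.9, -0.0, 2.9]
force: [1.8, 4.6, 0.9]
grip_width: 0.0008
grasp_force: 2.6
```

Call:
{"op": "drive_tool", "data": {
  "angular": [
    [0,0,0],
    [0,0,0]
  ],
  "delta_pos": [
    [0,0.1,0],
    [0,0,0]
  ],
  "gripper": [0,0]
}}

```text
time_s: 15.8
tool_pos: [0.6745, 0.0428, 0.084]
tool_rot: [-179.9, -0.0, 2.9]
force: [2.2, 6.3, 0.2]
grip_width: 0.0007
grasp_force: 2.8
```

Call:
{"op": "drive_tool", "data": {
  "angular": [
    [0,0,0],
    [0,0,0],
    [0,0,0]
  ],
  "delta_pos": [
    [0,0.1,0],
    [0,0.1,0],
    [0,0,0]
  ],
  "gripper": [0,0,0]
}}

```text
time_s: 16.1
tool_pos: [0.6745, 0.042, 0.0841]
tool_rot: [-179.8, -0.0, 3.0]
force: [1.8, 8.2, 0.0]
grip_width: 0.0003
grasp_force: 3.6
```

Call:
{"op": "drive_tool", "data": {
  "angular": [
    [0,0,0],
    [0,0,0],
    [0,0,0]
  ],
  "delta_pos": [
    [0,0.1,0],
    [0,0.1,0],
    [0,0,0]
  ],
  "gripper": [0,0,0]
}}

```text
time_s: 16.4
tool_pos: [0.6746, 0.0413, 0.0842]
tool_rot: [-179.7, -0.0, 3.0]
force: [1.9, 9.2, 0.1]
grip_width: 0.0007
grasp_force: 4.3
```

Call:
{"op": "drive_tool", "data": {
  "angular": [
    [0,0,0],
    [0,0,0],
    [0,0,0],
    [0,0,0]
  ],
  "delta_pos": [
    [0,0.1,0],
    [0,0.1,0],
    [0,0.05,0],
    [0,0,0]
  ],
  "gripper": [0,0,0,0]
}}

```text
time_s: 16.8
tool_pos: [0.6747, 0.0404, 0.0842]
tool_rot: [-179.6, -0.0, 3.1]
force: [2.9, 10.5, -0.1]
grip_width: 0.0005
grasp_force: 5.3
```

Call:
{"op": "drive_tool", "data": {
  "angular": [
    [0,0,0],
    [0,0,0],
    [0,0,0],
    [0,0,0]
  ],
  "delta_pos": [
    [0,0.1,0],
    [0,0.1,0],
    [0,0.1,0],
    [0,0,0]
  ],
  "gripper": [0,0,0,0]
}}

```text
time_s: 17.2
tool_pos: [0.6748, 0.0393, 0.0843]
tool_rot: [-179.5, -0.1, 3.1]
force: [2.7, 13.1, 0.2]
grip_width: 0.0005
grasp_force: 6.5
```

Call:
{"op": "drive_tool", "data": {
  "angular": [
    [0,0,0],
    [0,0,0],
    [0,0,0],
    [0,0,0],
    [0,0,0]
  ],
  "delta_pos": [
    [0,0.1,0],
    [0,0,0],
    [0,0,0],
    [0,0,0],
    [0,0,0]
  ],
  "gripper": [0,0,0,0,0]
}}

```text
time_s: 17.7
tool_pos: [0.6748, 0.039, 0.0843]
tool_rot: [-179.5, -0.1, 3.2]
force: [1.6, 14.6, -0.0]
grip_width: 0.0006
grasp_force: 6.8
```

Call:
{"op": "drive_tool", "data": {
  "angular": [
    [0,0,0],
    [0,0,0],
    [0,0,0],
    [0,0,0],
    [0,0,0],
    [0,0,0],
    [0,0,0],
    [0,0,0],
    [0,0,0],
    [0,0,0],
    [0,0,0],
    [0,0,0],
    [0,0,0],
    [0,0,0],
    [0,0,0],
    [0,0,0],
    [0,0,0],
    [0,0,0],
    [0,0,0],
    [0,0,0]
  ],
  "delta_pos": [
    [0,0,0],
    [0,0,0],
    [0,0,0],
    [0,0,0],
    [0,0,0],
    [0,0,0],
    [0,0,0],
    [0,0,0],
    [0,0,0],
    [0,0,0],
    [0,0,0],
    [0,0,0],
    [0,0,0],
    [0,0,0],
    [0,0,0],
    [0,0,0],
    [0,0,0],
    [0,0,0],
    [0,0,0],
    [0,0,0]
  ],
  "gripper": [0,0,0,0,0,0,0,0,0,0,0,0,0,0,0,0,0,0,0,0]
}}

```text
time_s: 19.7
tool_pos: [0.6748, 0.0389, 0.0843]
tool_rot: [-179.5, -0.1, 3.2]
force: [2.3, 13.0, 0.4]
grip_width: 0.0004
grasp_force: 6.8
```

```bash
python3 - <<'E'
from h import *
state()
for i in range(3): cam("scene"); state()
E
```

```text
t 19.7 P [0.6748 0.0389 0.0843] yaw 3.2 v tool mm [ 90.6 -11.7] F tool [  3.  -12.8   0.4] q7 -101.0
t 19.75 P [0.6748 0.0389 0.0843] yaw 3.2 v tool mm [ 90.6 -11.7] F tool [  1.8 -13.9  -0.4] q7 -101.0
t 19.8 P [0.6748 0.0389 0.0843] yaw 3.2 v tool mm [ 90.6 -11.7] F tool [  3.4 -14.3   0.6] q7 -101.0
t 19.85 P [0.6748 0.0389 0.0843] yaw 3.2 v tool mm [ 90.5 -11.7] F tool [  2.3 -14.    0.4] q7 -101.0
```

The proof load held at about 13.8 N for more than 2 s. Now I'll ease off and rise.

Call:
{"op": "drive_tool", "data": {
  "angular": [
    [0,0,0],
    [0,0,0],
    [0,0,0],
    [0,0,0],
    [0,0,0],
    [0,0,0],
    [0,0,0],
    [0,0,0],
    [0,0,0],
    [0,0,0],
    [0,0,0],
    [0,0,0]
  ],
  "delta_pos": [
    [0,-0.3,0],
    [0,-0.3,0],
    [0,-0.3,0],
    [0,-0.3,0],
    [0,-0.3,0],
    [0,-0.5,0],
    [0,-1.0,0],
    [0,-1.0,0],
    [0,0,-3],
    [0,0,-4],
    [0,0,-3],
    [0,0,0]
  ],
  "gripper": [0,0,0,0,0,0,0,0,0,0,0,0]
}}

```text
time_s: 21.05
tool_pos: [0.6757, 0.072, 0.1898]
tool_rot: [-180.0, -0.5, 2.9]
force: [-0.3, -0.1, 0.1]
grip_width: 0.0006
grasp_force: 0.0
```

```bash
python3 - <<'E'
from h import *
state(); p=cam("scene"); y0,x0=150,260
for a in(10,6,2): 
    u=np.array([np.cos(np.radians(a)),np.sin(np.radians(a))]); print(a,(proj(p,[*(C+.09*u),.112])-[x0,y0])*6)
cv2.imwrite("pics/c8.png",cv2.resize(p["pixels"][y0:y0+100,x0:x0+120,::-1],(720,600),interpolation=cv2.INTER_CUBIC))
E
```

```text
t 21.05 P [0.6757 0.072  0.1898] yaw 2.9 v tool mm [ 93.1 -45.1] F tool [-0.3  0.1  0.1] q7 -103.0
10 [378.67293789 443.40242513]
6 [370.37327524 451.8920073 ]
2 [361.30155475 459.8705781 ]
```

View pics/c8.png

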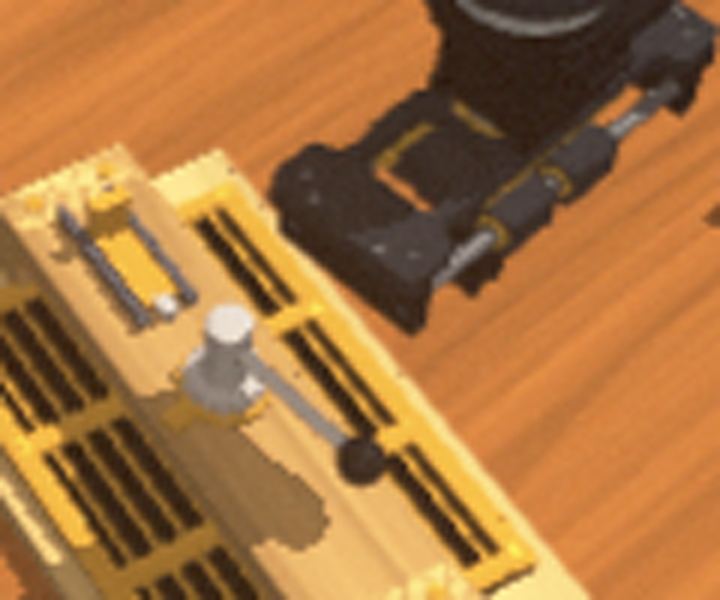

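The crop shows the lever unbent, with the ball at (362,460), about 2° in the world frame. The bush lug looks unchanged. Now the latch.

Call:
{"op": "drive_tool", "data": {
  "angular": [
    [0,0,-0.136],
    [0,0,-0.136],
    [0,0,-0.136],
    [0,0,-0.136],
    [0,0,-0.136],
    [0,0,-0.136],
    [0,0,-0.136],
    [0,0,-0.136],
    [0,0,-0.136],
    [0,0,-0.137],
    [0,0,0],
    [0,0,0],
    [0,0,0],
    [0,0,0],
    [0,0,0],
    [0,0,0],
    [0,0,0],
    [0,0,0]
  ],
  "delta_pos": [
    [0,0,0],
    [0,0,0],
    [0,0,0],
    [0,0,0],
    [0,0,0],
    [0,0,0],
    [0,0,0],
    [0,0,0],
    [0,0,0],
    [0,0,0],
    [-1.05,-3.7,0],
    [-1.05,-3.7,0],
    [-1.05,-3.7,0],
    [-1.05,-3.7,0],
    [-1.05,-3.7,0],
    [-1.05,-3.7,0],
    [0,0,0],
    [0,0,0]
  ],
  "gripper": [0,0,0,0,0,0,0,0,0,0,0,0,0,0,0,0,0,0]
}}

```text
time_s: 22.9
tool_pos: [0.4431, 0.0428, 0.1835]
tool_rot: [180.0, 0.1, 80.8]
force: [0.1, -0.8, -0.3]
grip_width: 0.0004
grasp_force: 0.0
```

```bash
cat >> h.py <<'E'
def jig():
    o=telemetry.get_obs(); P=o["tool_pos"]; a=np.radians(-9.1); J=np.array([[np.cos(a),np.sin(a)],[-np.sin(a),np.cos(a)]])
    print("jig xy mm",np.round(J@(P[:2]-C)*1e3,1),"z",round(P[2]*1e3,1),"rot",np.round(o["tool_rot"],1),"F",np.round(o["force"],1),"q",np.round(o["qpos"]))
E
python3 - <<'E'
from h import *
jig()
E
```

```text
jig xy mm [-143.4   -2.1] z 183.5 rot [1.80e+02 1.00e-01 8.08e+01] F [ 0.1 -0.8 -0.3] q [ 40.  -7. -45. 110.  -5.  74. -13.]
```

Call:
{"op": "drive_tool", "data": {
  "angular": [
    [0,0,0],
    [0,0,0],
    [0,0,0],
    [0,0,0],
    [0,0,0]
  ],
  "delta_pos": [
    [0.2,0,2.5],
    [0,0,3.0],
    [0,0,2.5],
    [0,0,1.0],
    [0,0,0]
  ],
  "gripper": [0,0,0,0,0]
}}

```text
time_s: 23.4
tool_pos: [0.4434, 0.0461, 0.0924]
tool_rot: [-179.8, -0.1, 80.9]
force: [0.1, 0.2, -0.1]
grip_width: 0.0004
grasp_force: 0.0
```

Call:
{"op": "drive_tool", "data": {
  "angular": [
    [0,0,0],
    [0,0,0],
    [0,0,0],
    [0,0,0]
  ],
  "delta_pos": [
    [0,0,0.3],
    [0,0,0.3],
    [0,0,0],
    [0,0,0]
  ],
  "gripper": [0,0,0,0]
}}

```text
time_s: 23.8
tool_pos: [0.4446, 0.0453, 0.0885]
tool_rot: [179.9, 0.0, 80.9]
force: [0.4, 0.4, 0.5]
grip_width: 0.0006
grasp_force: 0.0
```

```bash
python3 - <<'E'
from h import *
jig()
E
```

```text
jig xy mm [-142.2    0.6] z 88.5 rot [179.9   0.   80.9] F [0.4 0.4 0.5] q [ 38.   0. -47. 117.   0.  63. -18.]
```

Call:
{"op": "drive_tool", "data": {
  "angular": [
    [0,0,0],
    [0,0,0],
    [0,0,0],
    [0,0,0]
  ],
  "delta_pos": [
    [0,0,0.2],
    [0,0,0.2],
    [0,0,0.1],
    [0,0,0]
  ],
  "gripper": [0,0,0,0]
}}

```text
time_s: 24.2
tool_pos: [0.444, 0.0453, 0.0828]
tool_rot: [-180.0, 0.0, 80.9]
force: [0.3, 0.2, -0.4]
grip_width: 0.0002
grasp_force: 0.0
```

Call:
{"op": "drive_tool", "data": {
  "angular": [
    [0,0,0],
    [0,0,0],
    [0,0,0],
    [0,0,0]
  ],
  "delta_pos": [
    [0,0,0.2],
    [0,0,0.2],
    [0,0,0.1],
    [0,0,0]
  ],
  "gripper": [0,0,0,0]
}}

```text
time_s: 24.6
tool_pos: [0.444, 0.0454, 0.0777]
tool_rot: [-180.0, 0.0, 80.9]
force: [-0.0, -0.2, 0.0]
grip_width: 0.0008
grasp_force: 0.0
```

Call:
{"op": "drive_tool", "data": {
  "angular": [
    [0,0,0],
    [0,0,0],
    [0,0,0],
    [0,0,0],
    [0,0,0],
    [0,0,0]
  ],
  "delta_pos": [
    [0,0,0.3],
    [0,0.5,0],
    [0,0.5,0],
    [0,0.5,0],
    [0,0.3,0],
    [0,0.3,0]
  ],
  "gripper": [0,0,0,0,0,0]
}}

```text
time_s: 25.2
tool_pos: [0.4643, 0.0422, 0.0747]
tool_rot: [-179.9, 0.0, 80.9]
force: [-1.5, 0.4, 0.9]
grip_width: -0.0
grasp_force: 1.3
```

Call:
{"op": "drive_tool", "data": {
  "angular": [
    [0,0,0],
    [0,0,0],
    [0,0,0],
    [0,0,0]
  ],
  "delta_pos": [
    [0,0.2,0],
    [0,0.2,0],
    [0,0.2,0],
    [0,0.2,0]
  ],
  "gripper": [0,0,0,0]
}}

```text
time_s: 25.6
tool_pos: [0.4726, 0.0408, 0.0747]
tool_rot: [-180.0, 0.0, 80.9]
force: [-3.0, 0.1, -0.6]
grip_width: 0.0008
grasp_force: 1.3
```

```bash
python3 - <<'E'
from h import *
jig()
E
```

```text
jig xy mm [-114.     0.6] z 74.7 rot [-180.     0.    80.9] F [-3.   0.1 -0.6] q [ 37.   6. -47. 114.   5.  62. -21.]
```

Contact at the expected 2.5–3 N drag. I'll keep pushing.

Call:
{"op": "drive_tool", "data": {
  "angular": [
    [0,0,0],
    [0,0,0],
    [0,0,0],
    [0,0,0],
    [0,0,0],
    [0,0,0]
  ],
  "delta_pos": [
    [0,0.2,0],
    [0,0.2,0],
    [0,0.2,0],
    [0,0.2,0],
    [0,0.2,0],
    [0,0.2,0]
  ],
  "gripper": [0,0,0,0,0,0]
}}

```text
time_s: 26.2
tool_pos: [0.4847, 0.0388, 0.0748]
tool_rot: [-180.0, 0.0, 80.9]
force: [-2.0, 1.5, -1.5]
grip_width: 0.0006
grasp_force: 1.3
```

Call:
{"op": "drive_tool", "data": {
  "angular": [
    [0,0,0],
    [0,0,0],
    [0,0,0],
    [0,0,0]
  ],
  "delta_pos": [
    [0,0.1,0],
    [0,0.1,0],
    [0,0.1,0],
    [0,0,0]
  ],
  "gripper": [0,0,0,0]
}}

```text
time_s: 26.6
tool_pos: [0.4869, 0.0384, 0.0749]
tool_rot: [-179.9, 0.0, 80.9]
force: [-5.1, 0.1, 0.7]
grip_width: 0.0001
grasp_force: 2.5
```

Call:
{"op": "drive_tool", "data": {
  "angular": [
    [0,0,0],
    [0,0,0],
    [0,0,0],
    [0,0,0]
  ],
  "delta_pos": [
    [0,0.1,0],
    [0,0.1,0],
    [0,0.1,0],
    [0,0,0]
  ],
  "gripper": [0,0,0,0]
}}

```text
time_s: 27.0
tool_pos: [0.487, 0.0384, 0.0747]
tool_rot: [-179.6, 0.1, 80.9]
force: [-12.5, 0.2, 8.2]
grip_width: 0.0001
grasp_force: 6.6
```

Call:
{"op": "drive_tool", "data": {
  "angular": [
    [0,0,0],
    [0,0,0],
    [0,0,0],
    [0,0,0],
    [0,0,0],
    [0,0,0],
    [0,0,0],
    [0,0,0],
    [0,0,0],
    [0,0,0]
  ],
  "delta_pos": [
    [0,-0.3,0],
    [0,-0.3,0],
    [0,-0.5,0],
    [0,-1.0,0],
    [0,-1.0,0],
    [0,0,-2],
    [0,0,-4],
    [0,0,-4],
    [0,0,-2],
    [0,0,0]
  ],
  "gripper": [0,0,0,0,0,0,0,0,0,0]
}}

```text
time_s: 28.0
tool_pos: [0.4618, 0.0431, 0.1982]
tool_rot: [179.6, 0.0, 80.9]
force: [0.6, -0.4, -0.3]
grip_width: 0.0003
grasp_force: 0.0
```

```bash
python3 - <<'E'
from h import *
jig(); p=cam("scene"); y0,x0=150,260
a=np.radians(-9.1)
for d in(110,84): print(d,(proj(p,[*(C-d/1e3*np.array([np.cos(a),np.sin(a)])),.1045])-[x0,y0])*6)
cv2.imwrite("pics/c9.png",cv2.resize(p["pixels"][y0:y0+100,x0:x0+120,::-1],(720,600),interpolation=cv2.INTER_CUBIC))
E
```

```text
jig xy mm [-125.     1.2] z 198.2 rot [179.6   0.   80.9] F [ 0.6 -0.4 -0.3] q [ 40.  -4. -46. 107.  -3.  76. -14.]
110 [105.1986035  198.69272241]
84 [132.41724568 233.51207347]
```

View pics/c9.png

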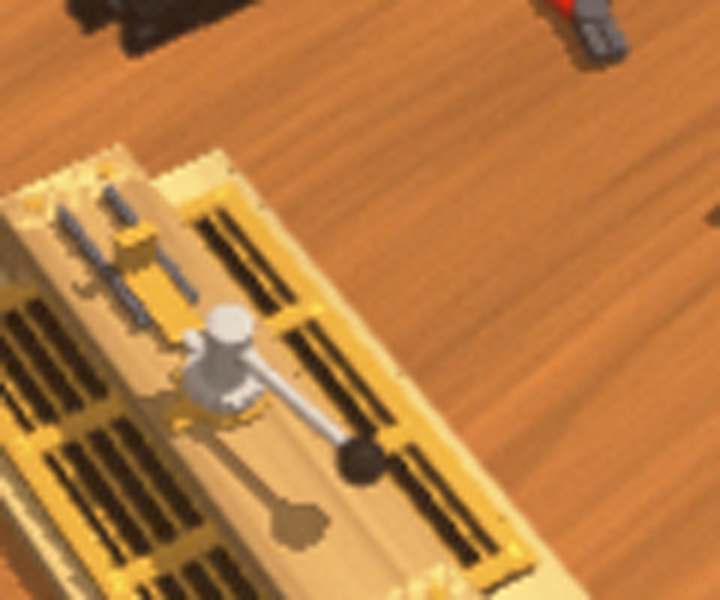

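The crop shows the latch post at about (135,235), where "home" is predicted at (132,234). The lever ball is unchanged at (362,460), and the gripper is clear. I'm handing in.

```bash
python3 -c "
from cell import env
print(env.sign_off())"
```

```text
the job is handed in; nothing more can be done
None
```

I tightened the screw to its stop, held about 14 N on the ball for over 2 s, pushed the latch fully home, withdrew the gripper clear and handed the job in; no verdict came back.

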